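# Mirror the row of toiletries onto the other rack

## Robot

A 6-joint arm with a two-finger parallel gripper is mounted at the origin on the work surface. World frame = base frame: x ahead of the robot, y to its left, z up, the work surface at z = 0. Lengths are in m, angles in degrees, forces in N, time in s.
With the tool pointing down it reaches from about 0.375 to 0.9 m from the base axis. Payload 3.1 kg.
Tool frame: the origin (TCP) lies on the front face of the gripper's body, between the roots of the fingers; the fingertips stand 70 mm ahead of it and the grasp point (between the pads) lies 51 mm ahead of it (bot.tip_extent is the distance from the TCP to the fingertips, in m); z points along the fingers, x is the direction in which the jaws open and shut, and the axes are right-handed (so a half turn about z gives the same grasp; the last joint's range is limited). The gripper opens to 87 mm and grips with 3 to 60 N. Pads are 19 mm wide; open, the fingers measure 117 mm over their backs; the gripper's body (75 mm by 190 mm) begins 51 mm behind the grasp point.
Start: joints at [-81.904, 30.224, 82.088, -0, 67.689, -10.227], TCP at [0.197, -0.593, 0.292] pointing down, gripper open.
Joint ranges: [-176.69, 176.69], [-43.24, 126.21], [12.49, 139.97], [-82, 262], [0, 151.66], [-163.58, 163.58]. Speed limits (degrees/s): [159.86, 159.86, 180, 180, 180, 180].

## Interface

Orientations are given as a 3x3 rotation matrix whose columns are the frame's x, y, z axes.
In Python, from rig import bot, viewer, ticket gives the robot as it stands. The module is installed in compiled form; this text tells all that it offers.
- The arm moves only by the tool arm_command, never from a script. Its argument "targets" is a list of rows, each an object with "rot": the turn, a rotation vector about the tool's x, y, z in degrees, a list of three; "offset": the shift along the tool's x, y, z in cm, a list of three; "gripper": the closure, from 0 (fully open) to 1 (shut). A call has 1 to 8 rows; each row is the pose to reach, as a shift and turn from the pose commanded when the call began, along the tool's axes at that moment; what a row does not reach only later rows make up. A row lasts 1/10 s, in which the tool goes at most 50 mm and 8.59 degrees, less where a joint would pass 70% of its speed; a pose out of reach is approached as far as the arm can. A call with a gripper value outside its range is refused whole. The fingers move at their own pace and stop on an object; the grip force is fixed at half the most. Time passes only in rows, so rows that repeat a pose let the fingers close. It gives the time, the measured TCP pose, the force and the opening at its end, in the units of the state.
- bot.read_state(): the state, without advancing time (a new reading comes with each control period).
- viewer.capture(name): name is "scene" or "top" or "wrist"; returns a dict with "frame" (480x640x3 uint8, red, green, blue), "fx", "fy", "cx", "cy" (pixels), "view" (4x4, takes a point from world to camera coordinates). Camera axes: x right, y down, z forward; pixel columns grow to the right and rows downward; lengths in m; the calibration is good to about 2 mm. The wrist camera is an equidistant fisheye: a pixel r from the principal point sees the ray r / f radians off the axis. A picture is of the moment at which its call begins. There is no depth.
- ticket.hand_in(): hands the job in, once; it reports no verdict.
The state is a dict: "time_s": time; "joint_positions": joint angles; "qvel": joint speeds; "tau": joint torques, N m; "position": TCP position; "tcp_rot": TCP orientation; "force": force on the tool from outside, world axes, zero at the start; "moment": the same for the moment, N m; "opening": opening from 0.0 (shut) to 1.0 (fully open).
Only numpy, scipy, OpenCV 4.12 (cv2) and the standard library are available. Lean on these libraries where they do the work, as an engineer would, in place of code of your own. Each camera call takes 0.05 s, during which the arm holds its last target. There are 200 camera calls.

## Task

Clear the dark wooden shelf for wiping: move the soap dish, hair trimmer, comb and cologne atomizer onto the empty white rack in the reverse order, so that what was at the left end of the shelf comes to the right end of the rack, and so on along the row. Set each down gently in the middle of its own bay, the dish, trimmer and atomizer upright and the comb lying flat and straight from front to back, and let go. Do not knock over any of the four or disturb the toothbrush cup.

Things in the scene. Friction and masses are not known exactly. Their poses are not given: they have to be found in the camera images.
- dish: Small round white ceramic soap dish, an open straight-sided bowl 64 mm across (60 mm at the foot) and 32 mm high, wall 5 mm, about 0.13 kg. Origin: centre of its underside; z up. It stands on its mat at the start.
- trimmer: Silver hair trimmer standing on its end, blade up: a box-shaped body 36 mm (its x) by 44 mm (its y), straight up to 108 mm; black head and steel blade above, 131 mm high in all; toggle switch on its +x face, which looks roughly away from the robot; about 0.17 kg. Origin: centre of its underside; z up. It stands on its mat, turned by up to 0.3 rad.
- comb: Black plastic pocket comb lying flat, 104 mm long (its x), 30 mm wide (its y; spine at +y), 9 mm thick, about 0.03 kg; its middle is its centre of mass. Origin: centre of its underside; z up. It lies on its mat, across the shelf.
- atomizer: Steel cologne atomizer with a twist cap, an upright cylinder 34 mm across and 95 mm high (cap from 73 mm up, 32 mm across), about 0.12 kg. Origin: centre of its underside; z up. It stands on its mat.
- dish_mat: Large round cork mat, 78 mm across, under the soap dish at the start. Fixed, 3 mm thick, on the dark wooden shelf (370 mm long, 115 mm deep, top 45 mm above the counter). Origin: centre of its underside; x across the shelf, away from the robot, y along it to the left. The four mats lie in a row along the shelf, 90 mm apart, in an order that changes each time.
- trimmer_mat: Square cork mat, 66 mm a side, under the trimmer at the start. Fixed, 3 mm thick, on the dark wooden shelf (370 mm long, 115 mm deep, top 45 mm above the counter). Origin: centre of its underside; x across the shelf, away from the robot, y along it to the left. The four mats lie in a row along the shelf, 90 mm apart, in an order that changes each time.
- comb_mat: Oblong cork mat, 112 mm (x) by 40 mm (y), under the comb at the start. Fixed, 3 mm thick, on the dark wooden shelf (370 mm long, 115 mm deep, top 45 mm above the counter). Origin: centre of its underside; x across the shelf, away from the robot, y along it to the left. The four mats lie in a row along the shelf, 90 mm apart, in an order that changes each time.
- atomizer_mat: Small round cork mat, 52 mm across, under the atomizer at the start. Fixed, 3 mm thick, on the dark wooden shelf (370 mm long, 115 mm deep, top 45 mm above the counter). Origin: centre of its underside; x across the shelf, away from the robot, y along it to the left. The four mats lie in a row along the shelf, 90 mm apart, in an order that changes each time.
- rack: The empty rack: a low fixed white board, 370 mm long (its y, to the left), 115 mm deep (its x, away from the robot), flat top 30 mm above its origin (centre of its underside, on the counter). Three thin flush dark lines part it into four bays with middles at x = 0, y = 135, 45, -45, -135 mm. Roughly parallel to the shelf, nearer to the robot than it or farther.
- toothbrush_cup: Bystander: blue ceramic cup with two toothbrushes in it, standing loose on the counter to the robot's right, 76 mm across, 90 mm high (about 180 mm with the brushes). Origin: centre of its underside.

How it is judged:
By the outcome, as a careful person would: the job done as asked, in the order asked, and still so for the second after the job is handed in, with the robot touching nothing.
It also fails if it takes over 109 s, if anything falls off the work surface, if the arm or the gripper's body presses on something with over 40 N, if the wrist force passes 120 N, or if a joint passes its speed limit or range.

## Working session

There is one attempt and no reset: what is moved stays moved. The work goes in short steps, Python scripts to look and compute and a tool call to move; the robot and the scene stay as the last step left them, time stands still between calls to the robot, and variables do not carry over. Pictures are saved under pics/ and viewed, about 12 in all and at most 16, crops included, and the job is handed in when it is done.

Besides the shell and the picture viewer there is one more tool, called after ">>>" in YAML: its name, and indented under it one key for each argument. arm_command: Moves the arm, as the interface text tells. Its arguments: {"type":"object","properties":{"targets":{"type":"array"}},"required":["targets"]}

```bash
mkdir -p pics; python3 - <<'E'
from rig import bot, viewer
import cv2,pickle
s=bot.read_state();print(s)
for n in("scene","top"):
    c=viewer.capture(n);cv2.imwrite(f"pics/{n}0.png",c["frame"][:,:,::-1]);pickle.dump(c,open(n+"0.pkl","wb"))
    print(n,c["fx"],c["fy"],c["cx"],c["cy"],c["view"])
E
```

```text
{'time_s': 0.0, 'joint_positions': array([-8.19035873e+01,  3.02769950e+01,  8.21570276e+01, -2.12937439e-03,
        6.76888068e+01, -1.02266984e+01]), 'qvel': array([ 0.05712523,  0.04183354, -0.05404337, -0.02062981,  0.00016279,
        0.06214142]), 'tau': array([-2.14594074e-03, -4.40047181e+01, -1.76589561e+01,  6.31670561e-02,
        5.82822226e-02, -1.67311655e-04]), 'position': array([ 0.19642653, -0.59270946,  0.29128905]), 'tcp_rot': array([[ 3.14388469e-01, -9.49294358e-01, -3.35967511e-04],
       [-9.49292059e-01, -3.14388457e-01,  2.11756642e-03],
       [-2.11581816e-03, -3.46807175e-04, -9.99997702e-01]]), 'force': array([-0.1405805 ,  0.58806583, -0.12787969]), 'moment': array([-0.01474996, -0.02627492, -0.0459476 ]), 'opening': 0.9994105824012574}
scene 442.239742877722 442.239742877722 320.76812586167205 250.81829661987356 [[-0.76660551  0.64187364  0.01772648  0.50749255]
 [ 0.5097456   0.62512551 -0.59108166 -0.17956029]
 [-0.39048101 -0.44409046 -0.80641692  0.92840526]
 [ 0.          0.          0.          1.        ]]
top 591.4807422291213 591.4807422291213 317.2282644819135 249.2978066783347 [[ 0.0173842  -0.9997985  -0.01003706 -0.1118977 ]
 [-0.9889217  -0.01571326 -0.14760408  0.56268356]
 [ 0.14741662  0.01249185 -0.9889956   1.07954151]
 [ 0.          0.          0.          1.        ]]
```

View pics/scene0.png

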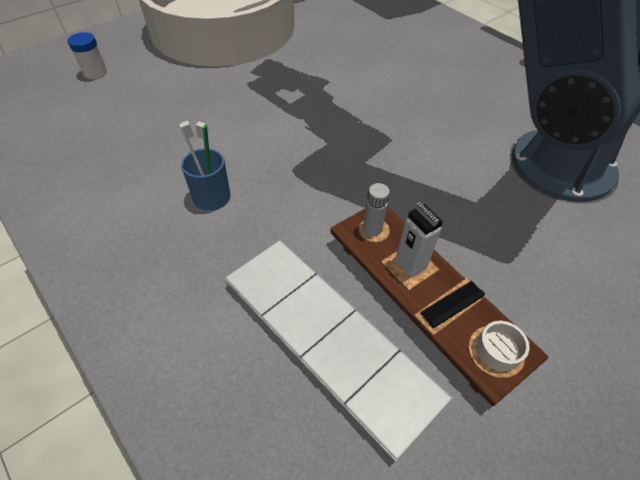

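View pics/top0.png

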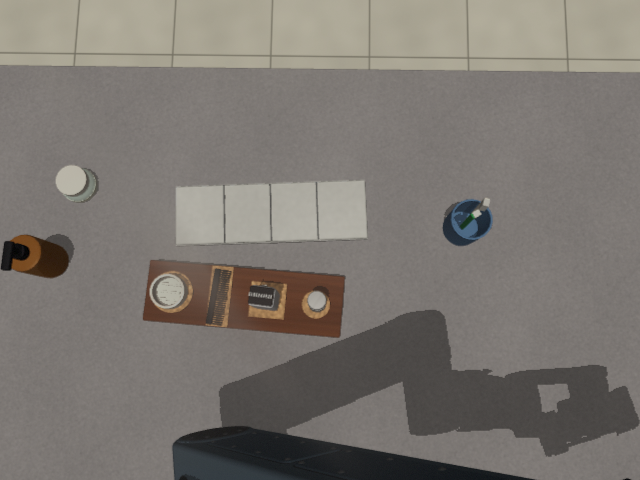

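The scene and top views show, from left to right on the shelf: dish (~170,292 in top), comb (~220,297), trimmer (~265,298) and atomizer (~317,302). The rack lies beyond the shelf, from (177,186) to (367,240). The cup is at ~(468,222). I'll enlarge crops to measure.

```bash
python3 - <<'E'
import cv2
a=cv2.imread("pics/top0.png")[170:350,135:375]
b=cv2.resize(a,None,fx=3.33333,fy=3.33333,interpolation=cv2.INTER_CUBIC);cv2.imwrite("pics/topc.png",b)
a=cv2.imread("pics/scene0.png")[170:410,320:560]
cv2.imwrite("pics/scc.png",cv2.resize(a,None,fx=2.5,fy=2.5,interpolation=cv2.INTER_CUBIC))
E
```

```text
(no output)
```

View pics/topc.png

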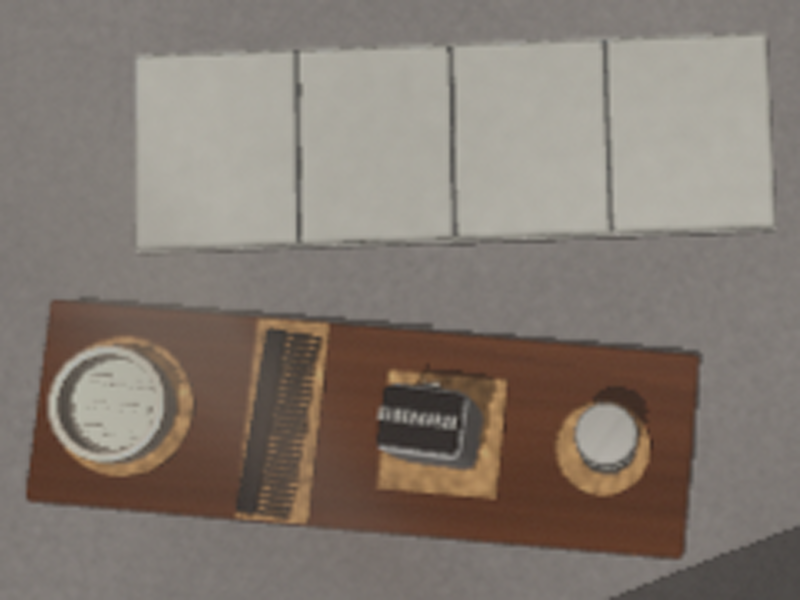

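View pics/scc.png

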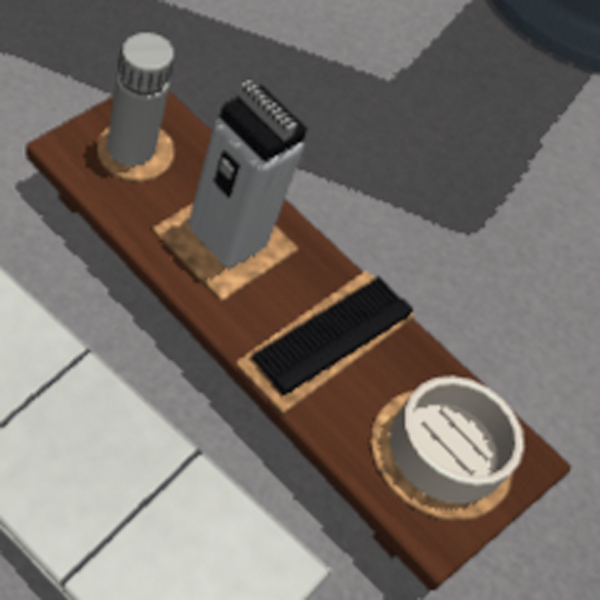

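```bash
cat > geo.py <<'E'
import numpy as np, pickle
from scipy.optimize import least_squares
from scipy.spatial.transform import Rotation as R
C={n:pickle.load(open(n+"0.pkl","rb")) for n in("scene","top")}
def T(x,y): return ((x+.5)/3.33333-.5+135,(y+.5)/3.33333-.5+170)
def S(x,y): return ((x+.5)/2.5-.5+320,(y+.5)/2.5-.5+170)
def ray(c,u,v,z):
    if c["view"] is None: return
    Rm=c["view"][:3,:3];t=c["view"][:3,3];d=Rm.T@np.array([(u-c["cx"])/c["fx"],(v-c["cy"])/c["fy"],1]);o=-Rm.T@t
    return (o+d*(z-o[2])/d[2])[:2]
def fit(model,img,x0=(0,.0,0)):
    img=np.array(img);m=np.array(model)[:,:2]
    f=lambda p:((R.from_euler('z',p[2]).as_matrix()[:2,:2]@m.T).T+p[:2]-img).ravel()
    r=least_squares(f,[*img.mean(0),0]);return r.x,r.fun.reshape(-1,2)*1000
E
python3 - <<'E'
from geo import *
np.set_printoptions(precision=4,suppress=True)
t=C["top"];s=C["scene"]
tp=lambda x,y,z:ray(t,*T(x,y),z)
sp=lambda x,y,z:ray(s,*S(x,y),z)
L,D=.185,.0575
for n,z,p in(("rack",.03,[(136,57),(767,36),(774,227),(137,246)]),("shelf",.045,[(52,300),(700,353),(684,556),(27,500)])):
    r,e=fit([(D,L),(D,-L),(-D,-L),(-D,L)],[tp(*q,z) for q in p]);print(n,r[:2],np.degrees(r[2]));print(e.round(1).tolist())
r,e=fit([(D,L),(D,-L),(-D,-L),(-D,L)],[ray(s,*q,.03) for q in[(397,456),(227,281),(279,241),(449,399)]]);print("rack scene",r[:2],np.degrees(r[2]),e.round(1).tolist())
print("dish",tp(108,404,.08),sp(463,431,.08))
print("atom",tp(607,433,.143),sp(148,50,.143))
r,e=fit([(.052,.015),(.052,-.015),(-.052,-.015),(-.052,.015)],[tp(*q,.057) for q in[(269,330),(322,334),(291,520),(237,514)]]);print("comb",r[:2],np.degrees(r[2]),e.round(1).tolist())
r,e=fit([(.052,.015),(.052,-.015),(-.052,-.015),(-.052,.015)],[sp(*q,.057) for q in[(287,388),(250,354),(375,277),(412,308)]]);print("comb s",r[:2],np.degrees(r[2]),e.round(1).tolist())
M=[(.018,.022),(.018,-.022),(-.018,.022)]
r,e=fit(M,[sp(*q,.048) for q in[(235,268),(190,222),(274,240)]]);print("trim base s",r[:2],np.degrees(r[2]),e.round(1).tolist())
r,e=fit(M,[sp(*q,.156) for q in[(263,160),(217,125),(303,140)]]);print("trim top s",r[:2],np.degrees(r[2]),e.round(1).tolist())
print("blade ends top",tp(379,413,.179),tp(459,422,.179))
a,b=ray(t,445,222,.09),ray(t,491,220,.09);print("cup",a,b)
for m,p in(("dishmat",(120,406)),("trimmat",(442,435)),("atomat",(604,449))):print(m,tp(*p,.048))
E
```

```text
rack [ 0.6378 -0.011 ] 2.7280327313897876
[[1.4, 0.4], [1.0, -0.5], [-0.8, -1.3], [-1.6, 1.4]]
shelf [0.4706 0.0326] -3.7969290476980913
[[1.1, 0.9], [0.7, -1.0], [-0.9, -1.1], [-0.9, 1.2]]
rack scene [ 0.6395 -0.0084] 3.2899287561440045 [[3.5, 5.1], [1.5, -7.1], [-0.3, -1.5], [-4.7, 3.5]]
dish [0.4782 0.1681] [0.4798 0.1701]
atom [ 0.463  -0.1045] [ 0.4617 -0.1041]
comb [0.4704 0.0781] -7.086736931271351 [[1.2, 0.2], [-0.7, 0.2], [-0.7, -0.1], [0.2, -0.3]]
comb s [0.4716 0.0792] -6.6568304722430645 [[3.4, 0.8], [-0.2, -0.2], [-3.2, -0.9], [0.1, 0.3]]
trim base s [ 0.4591 -0.0125] -3.5846199771791336 [[-0.1, -0.1], [0.7, -0.9], [-0.6, 0.9]]
trim top s [ 0.4659 -0.0124] -1.938874262298206 [[3.5, 4.5], [0.7, -5.7], [-4.2, 1.2]]
blade ends top [0.4686 0.0076] [ 0.4649 -0.032 ]
cup [ 0.6111 -0.3348] [ 0.6161 -0.4183]
dishmat [0.4795 0.1698]
trimmat [ 0.4663 -0.0113]
atomat [ 0.46   -0.1018]
```

```bash
cat > go.py <<'E'
import sys, numpy as np
from rig import bot
def tell(x,y,z,az):
    s=bot.read_state();M=s["tcp_rot"];p=s["position"]
    o=M.T@(np.array([x,y,z])-p)*100
    a=np.degrees(np.arctan2(M[1,0],M[0,0]));d=(az-a+180)%360-180
    print("to",(x,y,z,az),"offset cm",o.round(2).tolist(),"rotz",round(-d,2))
if __name__=="__main__":
    for a in sys.argv[1:]: tell(*map(float,a.split(",")))
    s=bot.read_state();print(s["time_s"],s["position"].round(4),s["force"].round(1),s["opening"])
E
python3 - <<'E'
from geo import *
t=C["top"]
P=[[ray(t,*T(*q),.03) for q in l] for l in([(297,52),(299,242)],[(451,47),(456,236)],[(605,42),(613,230)])]
for l in P: print(np.mean(l,0).round(4),np.subtract(*l).round(4))
E
python3 go.py .45,-.10,.30,-75 .479,.169,.25,-93
```

```text
[0.6332 0.0791] [0.1124 0.0057]
[ 0.6378 -0.0111] [0.1118 0.0061]
[ 0.6424 -0.1013] [0.1112 0.0066]
to (0.45, -0.1, 0.3, -75.0) offset cm [-38.81, -39.56, -0.78] rotz 3.32
to (0.479, 0.169, 0.25, -93.0) offset cm [-63.42, -50.77, 4.28] rotz 21.32
0.1 [ 0.1964 -0.5928  0.2914] [0.6 0.4 0.2] 1.000507311145145
```

>>> arm_command:
  targets:
    - {"rot": [0,0,3],"offset": [-38.8,-39.6,-0.8],"gripper": 0}
    - {"rot": [0,0,3],"offset": [-38.8,-39.6,-0.8],"gripper": 0}
    - {"rot": [0,0,3],"offset": [-38.8,-39.6,-0.8],"gripper": 0}
    - {"rot": [0,0,3],"offset": [-38.8,-39.6,-0.8],"gripper": 0}
    - {"rot": [0,0,3],"offset": [-38.8,-39.6,-0.8],"gripper": 0}
    - {"rot": [0,0,12],"offset": [-63.4,-50.8,2.5],"gripper": 0}
    - {"rot": [0,0,21.3],"offset": [-63.4,-50.8,2.5],"gripper": 0}
    - {"rot": [0,0,21.3],"offset": [-63.4,-50.8,2.5],"gripper": 0}

```text
time_s: 0.9
position: [0.3545, -0.2322, 0.2885]
tcp_rot: [[-0.056, -0.998, 0.0], [-0.998, 0.056, -0.0], [0.0, -0.0, -1.0]]
force: [0.7, -0.1, 0.0]
opening: 0.999
```

```bash
python3 go.py .479,.169,.26,-93
```

```text
to (0.479, 0.169, 0.26, -93.0) offset cm [-40.75, -10.18, 2.84] rotz -0.21
0.9 [ 0.3545 -0.2322  0.2885] [ 0.7 -0.1  0. ] 0.9992366342367031
```

>>> arm_command:
  targets:
    - {"rot": [0,0,0],"offset": [-40.7,-10.2,1.5],"gripper": 0}
    - {"rot": [0,0,0],"offset": [-40.7,-10.2,1.5],"gripper": 0}
    - {"rot": [0,0,0],"offset": [-40.7,-10.2,1.5],"gripper": 0}
    - {"rot": [0,0,0],"offset": [-40.7,-10.2,1.5],"gripper": 0}
    - {"rot": [0,0,0],"offset": [-40.7,-10.2,1.5],"gripper": 0}
    - {"rot": [0,0,0],"offset": [-40.7,-10.2,2.8],"gripper": 0}
    - {"rot": [0,0,0],"offset": [-40.7,-10.2,2.8],"gripper": 0}
    - {"rot": [0,0,0],"offset": [-40.7,-10.2,2.8],"gripper": 0}

```text
time_s: 1.7
position: [0.4712, 0.1498, 0.2626]
tcp_rot: [[-0.051, -0.999, -0.0], [-0.999, 0.051, -0.0], [0.0, 0.0, -1.0]]
force: [1.0, -0.6, 0.7]
opening: 0.999
```

>>> arm_command:
  targets:
    - {"rot": [0,0,0],"offset": [0,0,0],"gripper": 0}
    - {"rot": [0,0,0],"offset": [0,0,0],"gripper": 0}
    - {"rot": [0,0,0],"offset": [0,0,0],"gripper": 0}

```text
time_s: 2.0
position: [0.4705, 0.1469, 0.2626]
tcp_rot: [[-0.052, -0.999, -0.001], [-0.999, 0.052, -0.001], [0.001, 0.001, -1.0]]
force: [-0.1, 0.7, 0.2]
opening: 0.998
```

```bash
python3 go.py .479,.169,.123,-93 .479,.169,.16,-93; python3 - <<'E'
from rig import viewer
import cv2,pickle
for n in("wrist","scene"):
    c=viewer.capture(n);cv2.imwrite(f"pics/{n}1.png",c["frame"][:,:,::-1]);pickle.dump(c,open(n+"1.pkl","wb"))
    if n=="wrist":print(c)
E
python3 -c "
import cv2,numpy as np
a=cv2.imread('pics/wrist1.png');b=cv2.imread('pics/scene1.png')
cv2.imwrite('pics/pair1.png',np.hstack([cv2.resize(a,(500,375)),b[90:465,340:640]]))"
```

```text
to (0.479, 0.169, 0.123, -93.0) offset cm [-2.26, -0.75, 13.96] rotz -0.01
to (0.479, 0.169, 0.16, -93.0) offset cm [-2.26, -0.75, 10.26] rotz -0.01
2.0 [0.4705 0.1469 0.2626] [-0.1  0.7  0.2] 0.9979777928378872
{'frame': array([[[177, 168, 167],
        [166, 160, 158],
        [172, 164, 163],
        ...,
        [167, 159, 160],
        [173, 165, 164],
        [176, 169, 167]],

       [[173, 165, 165],
        [173, 165, 165],
        [177, 167, 167],
        ...,
        [168, 161, 161],
        [173, 166, 165],
        [174, 169, 168]],

       [[175, 168, 166],
        [175, 168, 166],
        [176, 168, 167],
        ...,
        [164, 157, 157],
        [173, 165, 165],
        [170, 163, 162]],

       ...,

       [[166, 159, 156],
        [165, 157, 158],
        [161, 154, 154],
        ...,
        [115, 111, 110],
        [101,  96,  96],
        [ 97,  94,  93]],

       [[165, 157, 158],
        [162, 155, 154],
        [169, 161, 160],
        ...,
        [100,  95,  95],
        [101,  96,  96],
        [103,  97,  97]],

       [[163, 156, 156],
        [164, 158, 156],
        [167, 159, 159],
        ...,
        [102,  96,  98],
        [ 99,  93,  94],
        [102,  97,  97]]], shape=(480, 640, 3), dtype=uint8), 'fx': 371.64829954431775, 'fy': 371.64829954431775, 'cx': 317.17001356955194, 'cy': 236.07025849351615, 'view': array([[-5.27576328e-02, -9.98607083e-01,  7.24872388e-04,
         1.71357427e-01],
       [-9.57969527e-01,  5.08156421e-02,  2.82333413e-01,
         4.18546612e-01],
       [-2.81976981e-01,  1.42008369e-02, -9.59316068e-01,
         4.92219137e-01],
       [ 0.00000000e+00,  0.00000000e+00,  0.00000000e+00,
         1.00000000e+00]])}
```

View pics/pair1.png

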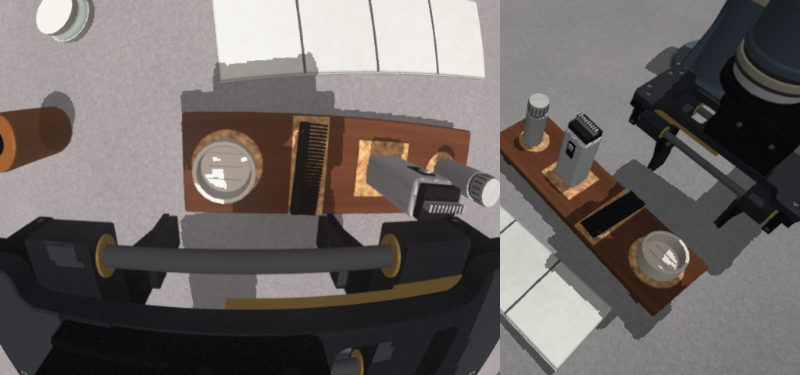

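The wrist view shows the dish rim at (287,220) full-size, the comb at (397,212) and the trimmer on its mat. The scene view shows the gripper's long side lies along the jaw direction. The comb therefore can't be gripped or placed with the trimmer 90 mm away, so I'll park the trimmer in bay 135 for a while.

```bash
cat >> geo.py <<'E'
def fray(c,u,v,z):
    Rm=c["view"][:3,:3];t=c["view"][:3,3];a,b=(u-c["cx"])/c["fx"],(v-c["cy"])/c["fy"];r=np.hypot(a,b)
    k=np.sin(r)/r if r>1e-9 else 1
    d=Rm.T@np.array([a*k,b*k,np.cos(r)]);o=-Rm.T@t
    return (o+d*(z-o[2])/d[2])[:2]
E
python3 - <<'E'
from geo import *
c=pickle.load(open("wrist1.pkl","rb"));f=lambda x,y,z:fray(c,x*1.28,y*1.28,z)
print("dish",f(224,171.5,.08))
r,e=fit([(.052,.015),(.052,-.015),(-.052,-.015),(-.052,.015)],[f(*q,.057) for q in[(300,122),(326,123),(321,212),(295,210)]]);print("comb",r[:2],np.degrees(r[2]),e.round(1).tolist())
print("shelf",[f(*q,.045).round(3) for q in[(182,113),(469,131),(466,215),(185,213)]])
print("rack lines",[f(*q,.03).round(4) for q in[(299,0),(305,72),(371,0),(379,73),(432,0),(440,75)]])
E
```

```text
dish [0.4826083  0.16934525]
comb [0.47587255 0.0789437 ] -3.4072684930637758 [[3.2, 0.7], [3.0, -1.4], [-1.8, 0.3], [-4.4, 0.4]]
shelf [array([0.541, 0.214]), array([ 0.516, -0.148]), array([ 0.395, -0.165]), array([0.427, 0.222])]
rack lines [array([0.6657, 0.079 ]), array([0.5798, 0.0775]), array([ 0.6727, -0.0097]), array([ 0.5813, -0.013 ]), array([ 0.6885, -0.1025]), array([ 0.5863, -0.1056])]
```

>>> arm_command:
  targets:
    - {"rot": [0,0,0],"offset": [-2.25,-0.8,3],"gripper": 0}
    - {"rot": [0,0,0],"offset": [-2.25,-0.8,6],"gripper": 0}
    - {"rot": [0,0,0],"offset": [-2.25,-0.8,8],"gripper": 0}
    - {"rot": [0,0,0],"offset": [-2.25,-0.8,8],"gripper": 0}
    - {"rot": [0,0,0],"offset": [-2.25,-0.8,8],"gripper": 0}

```text
time_s: 2.6
position: [0.4805, 0.1686, 0.1832]
tcp_rot: [[-0.054, -0.999, -0.0], [-0.999, 0.054, -0.0], [0.0, 0.0, -1.0]]
force: [-0.2, -0.4, -0.0]
opening: 1.002
```

```bash
python3 go.py .479,.169,.123,-93
```

```text
to (0.479, 0.169, 0.123, -93.0) offset cm [-0.03, 0.15, 6.02] rotz -0.09
2.6 [0.4805 0.1686 0.1832] [-0.2 -0.4 -0. ] 1.0019417952515492
```

>>> arm_command:
  targets:
    - {"rot": [0,0,0],"offset": [0,0,2],"gripper": 0}
    - {"rot": [0,0,0],"offset": [0,0,4],"gripper": 0}
    - {"rot": [0,0,0],"offset": [0,0,5.5],"gripper": 0}
    - {"rot": [0,0,0],"offset": [0,0,6],"gripper": 0}
    - {"rot": [0,0,0],"offset": [0,0,6],"gripper": 0.15}
    - {"rot": [0,0,0],"offset": [0,0,6],"gripper": 0.6}
    - {"rot": [0,0,0],"offset": [0,0,6],"gripper": 0.6}
    - {"rot": [0,0,0],"offset": [0,0,6],"gripper": 0.6}

```text
time_s: 3.4
position: [0.4807, 0.1698, 0.1237]
tcp_rot: [[-0.052, -0.999, 0.002], [-0.999, 0.052, 0.0], [-0.0, -0.002, -1.0]]
force: [-0.2, -1.6, 2.6]
opening: 0.722
```

>>> arm_command:
  targets:
    - {"rot": [0,0,0],"offset": [0,0,0],"gripper": 0.6}
    - {"rot": [0,0,0],"offset": [0,0,0],"gripper": 0.6}
    - {"rot": [0,0,0],"offset": [0,0,0],"gripper": 0.6}

```text
time_s: 3.7
position: [0.4808, 0.1698, 0.1237]
tcp_rot: [[-0.052, -0.999, 0.002], [-0.999, 0.052, 0.0], [-0.0, -0.002, -1.0]]
force: [-0.5, 0.0, 6.3]
opening: 0.715
```

```bash
python3 go.py .6446,-.1459,.30,-93
```

```text
to (0.6446, -0.1459, 0.3, -93.0) offset cm [30.67, -18.03, -17.61] rotz 0.02
3.7 [0.4808 0.1698 0.1237] [-0.5  0.   6.3] 0.7152254501067442
```

>>> arm_command:
  targets:
    - {"rot": [0,0,0],"offset": [0,0,-1],"gripper": 0.6}
    - {"rot": [0,0,0],"offset": [0,0,-4],"gripper": 0.6}
    - {"rot": [0,0,0],"offset": [0,0,-8],"gripper": 0.6}
    - {"rot": [0,0,0],"offset": [0,0,-12],"gripper": 0.6}
    - {"rot": [0,0,0],"offset": [1,-2,-15],"gripper": 0.6}
    - {"rot": [0,0,0],"offset": [3,-6,-15.5],"gripper": 0.6}
    - {"rot": [0,0,0],"offset": [6,-10,-15.5],"gripper": 0.6}
    - {"rot": [0,0,0],"offset": [9,-13,-15.5],"gripper": 0.6}

```text
time_s: 4.5
position: [0.6073, 0.0722, 0.2791]
tcp_rot: [[-0.051, -0.999, 0.003], [-0.999, 0.051, -0.0], [0.0, -0.003, -1.0]]
force: [0.7, 0.7, -1.9]
opening: 0.719
```

>>> arm_command:
  targets:
    - {"rot": [0,0,0],"offset": [4,-2.5,0],"gripper": 0.6}
    - {"rot": [0,0,0],"offset": [8,-4.5,0],"gripper": 0.6}
    - {"rot": [0,0,0],"offset": [12,-5,0],"gripper": 0.6}
    - {"rot": [0,0,0],"offset": [16,-5,0],"gripper": 0.6}
    - {"rot": [0,0,0],"offset": [19,-5,0],"gripper": 0.6}
    - {"rot": [0,0,0],"offset": [21,-5,0],"gripper": 0.6}
    - {"rot": [0,0,0],"offset": [21.7,-5,0],"gripper": 0.6}
    - {"rot": [0,0,0],"offset": [21.7,-5,0],"gripper": 0.6}

```text
time_s: 5.3
position: [0.6438, -0.1464, 0.2778]
tcp_rot: [[-0.053, -0.999, -0.0], [-0.999, 0.053, 0.001], [-0.001, 0.0, -1.0]]
force: [0.2, 1.1, -2.0]
opening: 0.718
```

```bash
python3 go.py .6448,-.1459,.109,-93;python3 - <<'E'
from rig import viewer
import cv2,pickle,numpy as np
I=[]
for n in("wrist","scene"):
    c=viewer.capture(n);pickle.dump(c,open(n+"2.pkl","wb"));I.append(c["frame"][:,:,::-1])
cv2.imwrite('pics/pair2.png',np.hstack([cv2.resize(I[0],(500,375)),I[1][90:465,150:450]]))
E
```

```text
to (0.6448, -0.1459, 0.109, -93.0) offset cm [-0.04, -0.1, 16.88] rotz -0.04
5.3 [ 0.6438 -0.1464  0.2778] [ 0.2  1.1 -2. ] 0.7178651938231586
```

View pics/pair2.png

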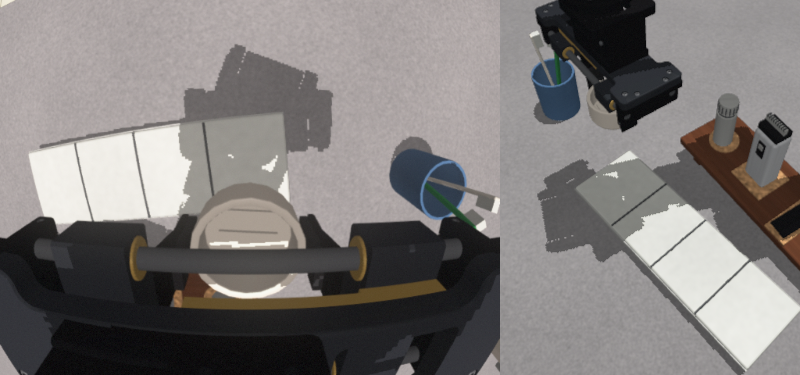

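Dish held level. The rack's right bay lies just below, and the cup is well clear. Lowering.

>>> arm_command:
  targets:
    - {"rot": [0,0,0],"offset": [0,-0.1,4],"gripper": 0.6}
    - {"rot": [0,0,0],"offset": [0,-0.1,8],"gripper": 0.6}
    - {"rot": [0,0,0],"offset": [0,-0.1,12],"gripper": 0.6}
    - {"rot": [0,0,0],"offset": [0,-0.1,15],"gripper": 0.6}
    - {"rot": [0,0,0],"offset": [0,-0.1,16.3],"gripper": 0.6}
    - {"rot": [0,0,0],"offset": [0,-0.1,16.7],"gripper": 0.6}
    - {"rot": [0,0,0],"offset": [0,-0.1,16.9],"gripper": 0.6}
    - {"rot": [0,0,0],"offset": [0,-0.1,16.9],"gripper": 0.6}

```text
time_s: 6.2
position: [0.6463, -0.1463, 0.1106]
tcp_rot: [[-0.051, -0.999, 0.003], [-0.999, 0.051, -0.001], [0.001, -0.003, -1.0]]
force: [-0.2, -0.6, -1.3]
opening: 0.715
```

>>> arm_command:
  targets:
    - {"rot": [0,0,0],"offset": [0,0,0.1],"gripper": 0.6}
    - {"rot": [0,0,0],"offset": [0,0,0.2],"gripper": 0.6}
    - {"rot": [0,0,0],"offset": [0,0,0.2],"gripper": 0.6}

```text
time_s: 6.5
position: [0.6453, -0.1465, 0.1076]
tcp_rot: [[-0.052, -0.999, 0.001], [-0.999, 0.052, -0.0], [0.0, -0.001, -1.0]]
force: [0.5, 0.3, -1.3]
opening: 0.716
```

>>> arm_command:
  targets:
    - {"rot": [0,0,0],"offset": [0,0,0.1],"gripper": 0.6}
    - {"rot": [0,0,0],"offset": [0,0,0.2],"gripper": 0.6}
    - {"rot": [0,0,0],"offset": [0,0,0.2],"gripper": 0.6}

```text
time_s: 6.8
position: [0.6452, -0.1465, 0.1058]
tcp_rot: [[-0.052, -0.999, 0.0], [-0.999, 0.052, -0.0], [0.0, -0.0, -1.0]]
force: [-1.3, 1.0, 4.1]
opening: 0.72
```

>>> arm_command:
  targets:
    - {"rot": [0,0,0],"offset": [0,0,0],"gripper": 0.2}
    - {"rot": [0,0,0],"offset": [0,0,0],"gripper": 0}
    - {"rot": [0,0,0],"offset": [0,0,0],"gripper": 0}
    - {"rot": [0,0,0],"offset": [0,0,0],"gripper": 0}
    - {"rot": [0,0,0],"offset": [0,0,-2],"gripper": 0}
    - {"rot": [0,0,0],"offset": [0,0,-7],"gripper": 0}
    - {"rot": [0,0,0],"offset": [0,0,-12],"gripper": 0}
    - {"rot": [0,0,0],"offset": [0,0,-17],"gripper": 0}

```text
time_s: 7.6
position: [0.6448, -0.1462, 0.2762]
tcp_rot: [[-0.052, -0.999, -0.001], [-0.999, 0.052, 0.0], [-0.0, 0.001, -1.0]]
force: [1.0, -0.3, -0.4]
opening: 0.997
```

```bash
python3 go.py .44,-.012,.31,-94
```

```text
to (0.44, -0.012, 0.31, -94.0) offset cm [-12.34, 21.15, -3.36] rotz 1.02
7.6 [ 0.6448 -0.1462  0.2762] [ 1.  -0.3 -0.4] 0.9971870997271851
```

>>> arm_command:
  targets:
    - {"rot": [0,0,1],"offset": [-2,3,-3.4],"gripper": 0}
    - {"rot": [0,0,1],"offset": [-12.4,21.2,-3.4],"gripper": 0}
    - {"rot": [0,0,1],"offset": [-12.4,21.2,-3.4],"gripper": 0}
    - {"rot": [0,0,1],"offset": [-12.4,21.2,-3.4],"gripper": 0}
    - {"rot": [0,0,1],"offset": [-12.4,21.2,-3.4],"gripper": 0}
    - {"rot": [0,0,1],"offset": [-12.4,21.2,-3.4],"gripper": 0}
    - {"rot": [0,0,1],"offset": [-12.4,21.2,-3.4],"gripper": 0}
    - {"rot": [0,0,1],"offset": [-12.4,21.2,-3.4],"gripper": 0}

```text
time_s: 8.4
position: [0.4417, -0.0122, 0.3095]
tcp_rot: [[-0.069, -0.998, 0.003], [-0.998, 0.069, -0.001], [0.001, -0.004, -1.0]]
force: [0.4, -0.6, -0.3]
opening: 1.005
```

```bash
python3 go.py .4655,-.0122,.22,-94;python3 - <<'E'
from rig import viewer
import cv2,pickle,numpy as np
c=viewer.capture("wrist");pickle.dump(c,open("wrist3.pkl","wb"))
cv2.imwrite('pics/w3.png',cv2.resize(c["frame"][0:300,150:550,::-1],None,fx=2,fy=2,interpolation=cv2.INTER_CUBIC))
E
```

```text
to (0.4655, -0.0122, 0.22, -94.0) offset cm [-0.17, -2.35, 8.96] rotz 0.02
8.4 [ 0.4417 -0.0122  0.3095] [ 0.4 -0.6 -0.3] 1.0049963026662707
```

View pics/w3.png

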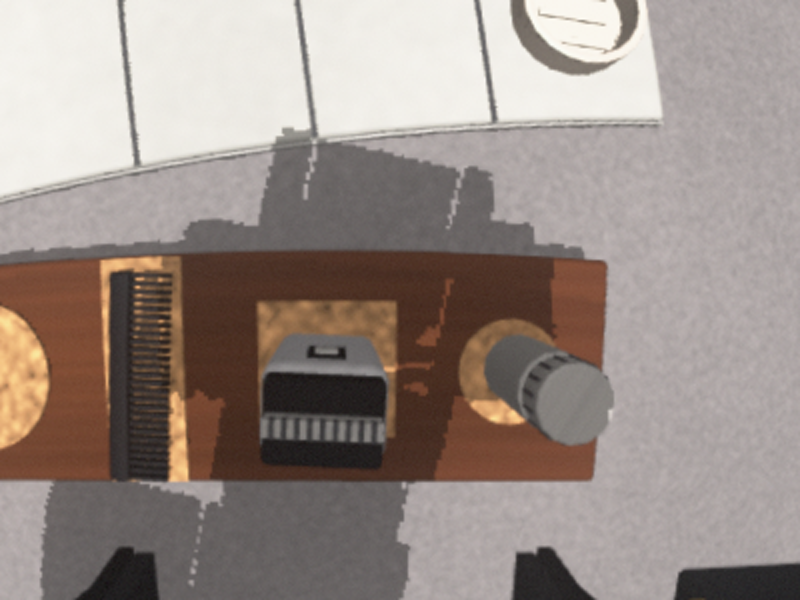

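```bash
python3 - <<'E'
from geo import *
np.set_printoptions(precision=4,suppress=True)
c=pickle.load(open("wrist3.pkl","rb"));f=lambda x,y,z:fray(c,150+(x+.5)/2-.5,(y+.5)/2-.5,z)
for n,p,z in(("bodytop",[(263,375),(386,375)],.156),("base",[(293,337),(374,336)],.048),("blade",[(260,428),(386,431)],.179),("trim mat far",[(257,302),(396,300)],.048),("racklines front",[(137,165),(314,137),(494,122)],.03),("line far",[(121,0),(297,0),(477,0)],.03),("atom cap",[(568,400)],.143),("comb spine",[(111,270),(110,479)],.057),("combmat",[(100,258),(181,257),(188,481)],.048)):
    print(n,np.array([f(*q,z) for q in p]).tolist() and [f(*q,z).tolist() for q in p])
r,e=fit([(.052,.015),(.052,-.015),(-.052,-.015),(-.052,.015)],[f(*q,.057) for q in[(111,270),(172,272),(168,480),(110,479)]]);print("comb",r[:2],np.degrees(r[2]),e.round(1).tolist())
E
```

```text
bodytop [[0.4841495905130233, 0.008809078164449143], [0.4812353815159443, -0.03209131730333373]]
base [[0.48581786417031325, 0.004488238876315602], [0.4836024560692731, -0.033940073245416785]]
blade [[0.4711353470349422, 0.008763229254355472], [0.46746301843109145, -0.02976252372368351]]
trim mat far [[0.5039103525362932, 0.0202132250377965], [0.5001664568478033, -0.04541176267585582]]
racklines front [[0.5792028813380653, 0.07732522732951204], [0.5836798283514971, -0.012068882032844147], [0.5878442203550591, -0.10193810053758891]]
line far [[0.6709544806800548, 0.08123242907059866], [0.657850580500383, -0.008603207087696949], [0.6544285789000428, -0.0989982061540303]]
atom cap [[0.4664509568105691, -0.09919162739483542]]
comb spine [[0.5265426294721374, 0.08737315795425658], [0.4246354481905859, 0.10115254848750378]]
combmat [[0.53329509839751, 0.09515240984415206], [0.5289390433548303, 0.05477650518132268], [0.41829012216122424, 0.06326147160317258]]
comb [0.4738 0.0794] -7.58262834947711 [[0.8, 0.0], [1.3, -0.2], [-1.7, 0.2], [-0.4, -0.0]]
```

>>> arm_command:
  targets:
    - {"rot": [0,0,0],"offset": [-0.1,-2.25,0],"gripper": 0}
    - {"rot": [0,0,0],"offset": [-0.1,-2.25,3],"gripper": 0}
    - {"rot": [0,0,0],"offset": [-0.1,-2.25,6],"gripper": 0}
    - {"rot": [0,0,0],"offset": [-0.1,-2.25,9],"gripper": 0}
    - {"rot": [0,0,0],"offset": [-0.1,-2.25,11],"gripper": 0}
    - {"rot": [0,0,0],"offset": [-0.1,-2.25,12],"gripper": 0}
    - {"rot": [0,0,0],"offset": [-0.1,-2.25,12],"gripper": 0.2}
    - {"rot": [0,0,0],"offset": [-0.1,-2.25,12],"gripper": 0.3}

```text
time_s: 9.25
position: [0.4635, -0.0126, 0.1891]
tcp_rot: [[-0.07, -0.998, 0.001], [-0.998, 0.07, -0.0], [0.0, -0.001, -1.0]]
force: [-0.4, -0.1, 0.9]
opening: 0.893
```

```bash
python3 go.py .464,-.0122,.189,-94
```

```text
to (0.464, -0.0122, 0.189, -94.0) offset cm [-0.04, -0.05, 0.01] rotz -0.0
9.25 [ 0.4635 -0.0126  0.1891] [-0.4 -0.1  0.9] 0.8934724087343066
```

>>> arm_command:
  targets:
    - {"rot": [0,0,0],"offset": [0,0,0],"gripper": 0.45}
    - {"rot": [0,0,0],"offset": [0,0,0],"gripper": 0.8}
    - {"rot": [0,0,0],"offset": [0,0,0],"gripper": 0.8}
    - {"rot": [0,0,0],"offset": [0,0,0],"gripper": 0.8}
    - {"rot": [0,0,0],"offset": [0,0,0],"gripper": 0.8}
    - {"rot": [0,0,0],"offset": [0,0,-1],"gripper": 0.8}
    - {"rot": [0,0,0],"offset": [0,0,-3],"gripper": 0.8}
    - {"rot": [0,0,0],"offset": [0,0,-6],"gripper": 0.8}

```text
time_s: 10.05
position: [0.4612, -0.0118, 0.2488]
tcp_rot: [[-0.069, -0.998, -0.004], [-0.998, 0.069, 0.001], [-0.001, 0.004, -1.0]]
force: [-0.3, -0.3, -1.6]
opening: 0.509
```

```bash
python3 go.py .6308,.1237,.26,-87
```

```text
to (0.6308, 0.1237, 0.26, -87.0) offset cm [-14.69, -15.98, -1.18] rotz -6.98
10.05 [ 0.4612 -0.0118  0.2488] [-0.3 -0.3 -1.6] 0.5089624477179749
```

>>> arm_command:
  targets:
    - {"rot": [0,0,0],"offset": [-2,-2,-1],"gripper": 0.8}
    - {"rot": [0,0,-2],"offset": [-5,-5.5,-1],"gripper": 0.8}
    - {"rot": [0,0,-4],"offset": [-8,-9,-1],"gripper": 0.8}
    - {"rot": [0,0,-6],"offset": [-11,-12,-1],"gripper": 0.8}
    - {"rot": [0,0,-7],"offset": [-13.5,-14.5,-1],"gripper": 0.8}
    - {"rot": [0,0,-7],"offset": [-14.7,-15.8,-1],"gripper": 0.8}
    - {"rot": [0,0,-7],"offset": [-14.7,-15.8,0],"gripper": 0.8}
    - {"rot": [0,0,-7],"offset": [-14.7,-15.8,2],"gripper": 0.8}

```text
time_s: 10.85
position: [0.6304, 0.1237, 0.2296]
tcp_rot: [[0.054, -0.999, 0.002], [-0.999, -0.054, -0.0], [0.001, -0.002, -1.0]]
force: [-0.3, 0.4, -1.8]
opening: 0.508
```

>>> arm_command:
  targets:
    - {"rot": [0,0,0],"offset": [0,0,2],"gripper": 0.8}
    - {"rot": [0,0,0],"offset": [0,0,4],"gripper": 0.8}
    - {"rot": [0,0,0],"offset": [0,0,5],"gripper": 0.8}
    - {"rot": [0,0,0],"offset": [0,0,5.2],"gripper": 0.8}
    - {"rot": [0,0,0],"offset": [0,0,5.2],"gripper": 0.8}

```text
time_s: 11.35
position: [0.6299, 0.1232, 0.1769]
tcp_rot: [[0.052, -0.999, -0.001], [-0.999, -0.052, -0.0], [0.0, 0.001, -1.0]]
force: [-0.3, 1.5, -1.5]
opening: 0.507
```

```bash
python3 go.py .6308,.1237,.171,-87
```

```text
to (0.6308, 0.1237, 0.171, -87.0) offset cm [-0.04, -0.1, 0.59] rotz -0.0
11.35 [0.6299 0.1232 0.1769] [-0.3  1.5 -1.5] 0.5071085164572428
```

>>> arm_command:
  targets:
    - {"rot": [0,0,0],"offset": [0,0,0.2],"gripper": 0.8}
    - {"rot": [0,0,0],"offset": [0,0,0.4],"gripper": 0.8}
    - {"rot": [0,0,0],"offset": [0,0,0.6],"gripper": 0.8}
    - {"rot": [0,0,0],"offset": [0,0,0.6],"gripper": 0.8}
    - {"rot": [0,0,0],"offset": [0,0,0.6],"gripper": 0.8}

```text
time_s: 11.85
position: [0.6304, 0.1237, 0.1714]
tcp_rot: [[0.053, -0.999, 0.001], [-0.999, -0.053, 0.0], [0.0, -0.001, -1.0]]
force: [-0.2, 0.4, 0.1]
opening: 0.507
```

>>> arm_command:
  targets:
    - {"rot": [0,0,0],"offset": [0,0,0.05],"gripper": 0.3}
    - {"rot": [0,0,0],"offset": [0,0,0.05],"gripper": 0.1}
    - {"rot": [0,0,0],"offset": [0,0,0.05],"gripper": 0.1}
    - {"rot": [0,0,0],"offset": [0,0,0.05],"gripper": 0.1}
    - {"rot": [0,0,0],"offset": [0,0,-1],"gripper": 0.1}
    - {"rot": [0,0,0],"offset": [0,0,-5],"gripper": 0.1}
    - {"rot": [0,0,0],"offset": [0,0,-9],"gripper": 0.1}
    - {"rot": [0,0,0],"offset": [0,0,-9.5],"gripper": 0.1}

```text
time_s: 12.65
position: [0.6332, 0.1239, 0.2726]
tcp_rot: [[0.053, -0.999, 0.012], [-0.999, -0.053, 0.0], [0.0, -0.012, -1.0]]
force: [1.0, 0.1, 0.5]
opening: 0.895
```

```bash
python3 go.py .472,.079,.15,-97.1 .472,.079,.1205,-97.1
```

```text
to (0.472, 0.079, 0.15, -97.1) offset cm [3.62, 16.49, 12.05] rotz 10.13
to (0.472, 0.079, 0.1205, -97.1) offset cm [3.62, 16.52, 15.0] rotz 10.13
12.65 [0.6332 0.1239 0.2726] [1.  0.1 0.5] 0.8948327819210666
```

>>> arm_command:
  targets:
    - {"rot": [0,0,3],"offset": [1,5,0],"gripper": 0.3}
    - {"rot": [0,0,8],"offset": [2.5,10,0],"gripper": 0.3}
    - {"rot": [0,0,10.1],"offset": [3.6,15,0],"gripper": 0.3}
    - {"rot": [0,0,10.1],"offset": [3.6,16.5,4],"gripper": 0.3}
    - {"rot": [0,0,10.1],"offset": [3.6,16.5,8],"gripper": 0.3}
    - {"rot": [0,0,10.1],"offset": [3.6,16.5,11],"gripper": 0.3}
    - {"rot": [0,0,10.1],"offset": [3.6,16.5,12],"gripper": 0.3}
    - {"rot": [0,0,10.1],"offset": [3.6,16.5,12],"gripper": 0.3}

```text
time_s: 13.45
position: [0.4668, 0.079, 0.145]
tcp_rot: [[-0.123, -0.992, -0.003], [-0.992, 0.123, 0.0], [0.0, 0.003, -1.0]]
force: [0.4, 0.3, 0.8]
opening: 0.699
```

>>> arm_command:
  targets:
    - {"rot": [0,0,0],"offset": [0,0,0],"gripper": 0.3}
    - {"rot": [0,0,0],"offset": [0,0,0],"gripper": 0.3}

```text
time_s: 13.65
position: [0.4683, 0.079, 0.1472]
tcp_rot: [[-0.123, -0.992, 0.003], [-0.992, 0.123, -0.0], [-0.0, -0.003, -1.0]]
force: [1.3, -0.5, -0.2]
opening: 0.7
```

```bash
python3 go.py .472,.079,.1205,-97.1
```

```text
to (0.472, 0.079, 0.1205, -97.1) offset cm [-0.04, -0.36, 2.67] rotz 0.04
13.65 [0.4683 0.079  0.1472] [ 1.3 -0.5 -0.2] 0.6998551062627378
```

>>> arm_command:
  targets:
    - {"rot": [0,0,0],"offset": [0,-0.35,1],"gripper": 0.3}
    - {"rot": [0,0,0],"offset": [0,-0.35,2],"gripper": 0.3}
    - {"rot": [0,0,0],"offset": [0,-0.35,2.4],"gripper": 0.3}
    - {"rot": [0,0,0],"offset": [0,-0.35,2.6],"gripper": 0.3}
    - {"rot": [0,0,0],"offset": [0,-0.35,2.6],"gripper": 0.3}
    - {"rot": [0,0,0],"offset": [0,-0.35,2.6],"gripper": 0.3}

```text
time_s: 14.25
position: [0.4707, 0.0786, 0.1198]
tcp_rot: [[-0.123, -0.992, -0.0], [-0.992, 0.123, 0.0], [0.0, 0.0, -1.0]]
force: [-0.1, -0.0, 0.2]
opening: 0.696
```

```bash
python3 go.py .472,.079,.1205,-97.1
```

```text
to (0.472, 0.079, 0.1205, -97.1) offset cm [-0.05, -0.13, -0.07] rotz 0.02
14.25 [0.4707 0.0786 0.1198] [-0.1 -0.   0.2] 0.6956619607065159
```

>>> arm_command:
  targets:
    - {"rot": [0,0,0],"offset": [0,-0.1,0],"gripper": 0.5}
    - {"rot": [0,0,0],"offset": [0,-0.1,0],"gripper": 0.6}
    - {"rot": [0,0,0],"offset": [0,-0.1,0],"gripper": 1}
    - {"rot": [0,0,0],"offset": [0,-0.1,0],"gripper": 1}
    - {"rot": [0,0,0],"offset": [0,-0.1,0],"gripper": 1}
    - {"rot": [0,0,0],"offset": [0,-0.1,0],"gripper": 1}

```text
time_s: 14.85
position: [0.4717, 0.0785, 0.12]
tcp_rot: [[-0.123, -0.992, 0.0], [-0.992, 0.123, 0.0], [-0.0, -0.0, -1.0]]
force: [0.8, 0.2, 1.1]
opening: 0.341
```

>>> arm_command:
  targets:
    - {"rot": [0,0,0],"offset": [0,0,-1],"gripper": 1}
    - {"rot": [0,0,0],"offset": [0,0,-3],"gripper": 1}
    - {"rot": [0,0,0],"offset": [0,0,-6],"gripper": 1}
    - {"rot": [0,0,0],"offset": [0,0,-9],"gripper": 1}
    - {"rot": [0,0,0],"offset": [0,0,-12],"gripper": 1}
    - {"rot": [0,0,0],"offset": [0,0,-14],"gripper": 1}
    - {"rot": [0,0,0],"offset": [0,0,-14],"gripper": 1}

```text
time_s: 15.55
position: [0.4732, 0.0785, 0.2631]
tcp_rot: [[-0.123, -0.992, 0.007], [-0.992, 0.123, -0.001], [-0.0, -0.007, -1.0]]
force: [0.8, 0.2, -0.8]
opening: 0.342
```

```bash
python3 go.py .6401,-.056,.26,-87;python3 - <<'E'
from rig import viewer
import cv2,pickle,numpy as np
I=[]
for n in("wrist","scene"):
    c=viewer.capture(n);pickle.dump(c,open(n+"4.pkl","wb"));I.append(c["frame"][:,:,::-1])
cv2.imwrite('pics/pair4.png',np.hstack([cv2.resize(I[0],(500,375)),I[1][90:465,300:600]]))
E
```

```text
to (0.6401, -0.056, 0.26, -87.0) offset cm [11.29, -18.21, 0.45] rotz -10.06
15.55 [0.4732 0.0785 0.2631] [ 0.8  0.2 -0.8] 0.3419099478303267
```

View pics/pair4.png

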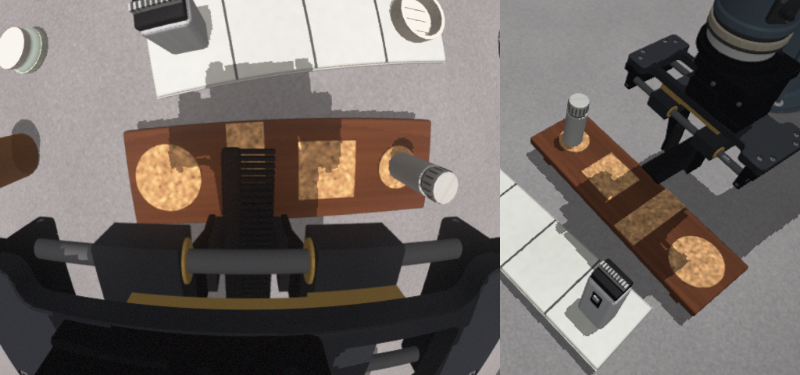

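The comb is held level and the trimmer stands parked in the left bay. Carrying the comb across.

>>> arm_command:
  targets:
    - {"rot": [0,0,-1],"offset": [1.5,-2.5,0],"gripper": 1}
    - {"rot": [0,0,-3],"offset": [4,-6.5,0],"gripper": 1}
    - {"rot": [0,0,-6],"offset": [6.5,-10.5,0],"gripper": 1}
    - {"rot": [0,0,-9],"offset": [9,-14.5,0],"gripper": 1}
    - {"rot": [0,0,-10.1],"offset": [11,-17.5,0],"gripper": 1}
    - {"rot": [0,0,-10.1],"offset": [11.3,-18.2,2],"gripper": 1}
    - {"rot": [0,0,-10.1],"offset": [11.3,-18.2,5],"gripper": 1}
    - {"rot": [0,0,-10.1],"offset": [11.3,-18.2,9],"gripper": 1}

```text
time_s: 16.45
position: [0.6389, -0.0568, 0.1683]
tcp_rot: [[0.052, -0.999, 0.001], [-0.999, -0.052, -0.0], [0.0, -0.001, -1.0]]
force: [1.1, -0.8, -0.8]
opening: 0.333
```

>>> arm_command:
  targets:
    - {"rot": [0,0,0],"offset": [0,0,2],"gripper": 1}
    - {"rot": [0,0,0],"offset": [0,0,4],"gripper": 1}
    - {"rot": [0,0,0],"offset": [0,0,4],"gripper": 1}
    - {"rot": [0,0,0],"offset": [0,0,4],"gripper": 1}

```text
time_s: 16.85
position: [0.6376, -0.0559, 0.1285]
tcp_rot: [[0.053, -0.999, -0.003], [-0.999, -0.053, 0.001], [-0.001, 0.003, -1.0]]
force: [0.4, 0.8, 0.6]
opening: 0.339
```

```bash
python3 go.py .6401,-.056,.102,-87
```

```text
to (0.6401, -0.056, 0.102, -87.0) offset cm [0.02, -0.26, 2.64] rotz 0.02
16.85 [ 0.6376 -0.0559  0.1285] [0.4 0.8 0.6] 0.33882797989935365
```

>>> arm_command:
  targets:
    - {"rot": [0,0,0],"offset": [0,-0.2,1],"gripper": 1}
    - {"rot": [0,0,0],"offset": [0,-0.2,2],"gripper": 1}
    - {"rot": [0,0,0],"offset": [0,-0.2,2.3],"gripper": 1}
    - {"rot": [0,0,0],"offset": [0,-0.2,2.4],"gripper": 1}
    - {"rot": [0,0,0],"offset": [0,-0.2,2.4],"gripper": 1}
    - {"rot": [0,0,0],"offset": [0,-0.2,2.4],"gripper": 1}

```text
time_s: 17.45
position: [0.6406, -0.056, 0.1063]
tcp_rot: [[0.053, -0.999, 0.001], [-0.999, -0.053, -0.0], [0.0, -0.001, -1.0]]
force: [-0.2, -0.3, 0.2]
opening: 0.339
```

>>> arm_command:
  targets:
    - {"rot": [0,0,0],"offset": [0,0,0.2],"gripper": 1}
    - {"rot": [0,0,0],"offset": [0,0,0.35],"gripper": 1}
    - {"rot": [0,0,0],"offset": [0,0,0.45],"gripper": 1}
    - {"rot": [0,0,0],"offset": [0,0,0.45],"gripper": 1}
    - {"rot": [0,0,0],"offset": [0,0,0.45],"gripper": 1}

```text
time_s: 17.95
position: [0.6405, -0.056, 0.102]
tcp_rot: [[0.053, -0.999, 0.0], [-0.999, -0.053, -0.0], [0.0, -0.0, -1.0]]
force: [-1.7, 0.2, 5.6]
opening: 0.34
```

>>> arm_command:
  targets:
    - {"rot": [0,0,0],"offset": [0,0,0],"gripper": 0.55}
    - {"rot": [0,0,0],"offset": [0,0,0],"gripper": 0.4}
    - {"rot": [0,0,0],"offset": [0,0,0],"gripper": 0.4}
    - {"rot": [0,0,0],"offset": [0,0,-0.5],"gripper": 0.4}
    - {"rot": [0,0,0],"offset": [0,0,-3],"gripper": 0.4}
    - {"rot": [0,0,0],"offset": [0,0,-8],"gripper": 0.2}
    - {"rot": [0,0,0],"offset": [0,0,-13],"gripper": 0.1}
    - {"rot": [0,0,0],"offset": [0,0,-17],"gripper": 0.1}

```text
time_s: 18.75
position: [0.6409, -0.0561, 0.2745]
tcp_rot: [[0.053, -0.999, 0.003], [-0.999, -0.053, -0.001], [0.001, -0.003, -1.0]]
force: [0.2, -0.4, 0.3]
opening: 0.793
```

>>> arm_command:
  targets:
    - {"rot": [0,0,0],"offset": [0,0,0],"gripper": 0.1}
    - {"rot": [0,0,0],"offset": [0,0,0],"gripper": 0.1}

```text
time_s: 18.95
position: [0.6407, -0.056, 0.2729]
tcp_rot: [[0.053, -0.999, 0.003], [-0.999, -0.053, -0.001], [0.001, -0.003, -1.0]]
force: [0.3, -0.2, -0.6]
opening: 0.883
```

```bash
python3 go.py .6304,.1237,.27,-87
```

```text
to (0.6304, 0.1237, 0.27, -87.0) offset cm [-18.0, 0.08, 0.27] rotz 0.03
18.95 [ 0.6407 -0.056   0.2729] [ 0.3 -0.2 -0.6] 0.8833435215619586
```

>>> arm_command:
  targets:
    - {"rot": [0,0,0],"offset": [-5,0,0],"gripper": 0.1}
    - {"rot": [0,0,0],"offset": [-10,0,0],"gripper": 0.1}
    - {"rot": [0,0,0],"offset": [-15,0,0],"gripper": 0.1}
    - {"rot": [0,0,0],"offset": [-18,0.1,0],"gripper": 0.1}
    - {"rot": [0,0,0],"offset": [-18,0.1,0],"gripper": 0.1}
    - {"rot": [0,0,0],"offset": [-18,0.1,0],"gripper": 0.1}
    - {"rot": [0,0,0],"offset": [-18,0.1,2],"gripper": 0.1}
    - {"rot": [0,0,0],"offset": [-18,0.1,4],"gripper": 0.1}

```text
time_s: 19.75
position: [0.6303, 0.1219, 0.2306]
tcp_rot: [[0.051, -0.999, 0.0], [-0.999, -0.051, -0.001], [0.001, -0.0, -1.0]]
force: [-0.0, -0.1, 0.0]
opening: 0.897
```

```bash
python3 go.py .6304,.1237,.172,-87
```

```text
to (0.6304, 0.1237, 0.172, -87.0) offset cm [-0.18, -0.02, 5.86] rotz -0.08
19.75 [0.6303 0.1219 0.2306] [-0.  -0.1  0. ] 0.8965431078481928
```

>>> arm_command:
  targets:
    - {"rot": [0,0,0],"offset": [-0.1,0,2],"gripper": 0.1}
    - {"rot": [0,0,0],"offset": [-0.1,0,4],"gripper": 0.1}
    - {"rot": [0,0,0],"offset": [-0.1,0,5.5],"gripper": 0.1}
    - {"rot": [0,0,0],"offset": [-0.1,0,5.7],"gripper": 0.1}
    - {"rot": [0,0,0],"offset": [-0.1,0,5.7],"gripper": 0.2}
    - {"rot": [0,0,0],"offset": [-0.1,0,5.7],"gripper": 0.3}
    - {"rot": [0,0,0],"offset": [-0.1,0,5.7],"gripper": 0.4}
    - {"rot": [0,0,0],"offset": [-0.1,0,5.7],"gripper": 0.45}

```text
time_s: 20.55
position: [0.6303, 0.1248, 0.1754]
tcp_rot: [[0.053, -0.999, 0.002], [-0.999, -0.053, 0.0], [0.0, -0.002, -1.0]]
force: [-0.8, -0.3, 0.3]
opening: 0.621
```

>>> arm_command:
  targets:
    - {"rot": [0,0,0],"offset": [0,0,0],"gripper": 0.8}
    - {"rot": [0,0,0],"offset": [0,0,0],"gripper": 0.8}
    - {"rot": [0,0,0],"offset": [0,0,0],"gripper": 0.8}
    - {"rot": [0,0,0],"offset": [0,0,0],"gripper": 0.8}

```text
time_s: 20.95
position: [0.6301, 0.1249, 0.175]
tcp_rot: [[0.053, -0.999, 0.001], [-0.999, -0.053, 0.0], [-0.0, -0.001, -1.0]]
force: [-0.2, 1.2, 3.2]
opening: 0.509
```

```bash
python3 go.py .6355,.0338,.20,-87.05
```

```text
to (0.6355, 0.0338, 0.2, -87.05) offset cm [9.12, -0.06, -2.5] rotz 0.08
20.95 [0.6301 0.1249 0.175 ] [-0.2  1.2  3.2] 0.509375128168574
```

>>> arm_command:
  targets:
    - {"rot": [0,0,0],"offset": [0,0,-1],"gripper": 0.8}
    - {"rot": [0,0,0],"offset": [0,0,-3],"gripper": 0.8}
    - {"rot": [0,0,0],"offset": [2,0,-3],"gripper": 0.8}
    - {"rot": [0,0,0],"offset": [5,0,-3],"gripper": 0.8}
    - {"rot": [0,0,0],"offset": [8,-0.1,-3],"gripper": 0.8}
    - {"rot": [0,0,0],"offset": [9.1,-0.1,-3],"gripper": 0.8}
    - {"rot": [0,0,0],"offset": [9.1,-0.1,-2],"gripper": 0.8}
    - {"rot": [0,0,0],"offset": [9.1,-0.1,-1],"gripper": 0.8}

```text
time_s: 21.75
position: [0.6354, 0.0344, 0.1838]
tcp_rot: [[0.052, -0.999, -0.0], [-0.999, -0.052, 0.001], [-0.001, 0.0, -1.0]]
force: [-0.3, 0.4, -1.0]
opening: 0.505
```

>>> arm_command:
  targets:
    - {"rot": [0,0,0],"offset": [0,0,0.4],"gripper": 0.8}
    - {"rot": [0,0,0],"offset": [0,0,0.5],"gripper": 0.8}
    - {"rot": [0,0,0],"offset": [0,0,0.5],"gripper": 0.8}
    - {"rot": [0,0,0],"offset": [0,0,0.5],"gripper": 0.8}

```text
time_s: 22.15
position: [0.6359, 0.0345, 0.1795]
tcp_rot: [[0.054, -0.999, 0.0], [-0.999, -0.054, 0.0], [0.0, -0.0, -1.0]]
force: [-0.5, 0.3, -1.4]
opening: 0.505
```

```bash
python3 go.py .6355,.0338,.175,-87.05
```

```text
to (0.6355, 0.0338, 0.175, -87.05) offset cm [0.07, 0.04, 0.45] rotz 0.13
22.15 [0.6359 0.0345 0.1795] [-0.5  0.3 -1.4] 0.5045016830061327
```

>>> arm_command:
  targets:
    - {"rot": [0,0,0],"offset": [0.05,0,0.2],"gripper": 0.8}
    - {"rot": [0,0,0],"offset": [0.05,0,0.35],"gripper": 0.8}
    - {"rot": [0,0,0],"offset": [0.05,0,0.5],"gripper": 0.8}
    - {"rot": [0,0,0],"offset": [0.05,0,0.5],"gripper": 0.8}
    - {"rot": [0,0,0],"offset": [0.05,0,0.5],"gripper": 0.8}

```text
time_s: 22.65
position: [0.6359, 0.0334, 0.175]
tcp_rot: [[0.053, -0.999, 0.001], [-0.999, -0.053, 0.0], [-0.0, -0.001, -1.0]]
force: [-1.3, 0.8, 2.5]
opening: 0.507
```

>>> arm_command:
  targets:
    - {"rot": [0,0,0],"offset": [0,0,0],"gripper": 0.3}
    - {"rot": [0,0,0],"offset": [0,0,0],"gripper": 0.1}
    - {"rot": [0,0,0],"offset": [0,0,0],"gripper": 0.1}
    - {"rot": [0,0,0],"offset": [0,0,0],"gripper": 0.1}
    - {"rot": [0,0,0],"offset": [0,0,-1],"gripper": 0.1}
    - {"rot": [0,0,0],"offset": [0,0,-4],"gripper": 0.1}
    - {"rot": [0,0,0],"offset": [0,0,-8],"gripper": 0.1}
    - {"rot": [0,0,0],"offset": [0,0,-10],"gripper": 0}

```text
time_s: 23.45
position: [0.6372, 0.0333, 0.2785]
tcp_rot: [[0.053, -0.999, 0.006], [-0.999, -0.053, -0.001], [0.001, -0.006, -1.0]]
force: [1.1, -0.3, 0.2]
opening: 0.931
```

```bash
python3 go.py .463,-.103,.27,0
```

```text
to (0.463, -0.103, 0.27, 0.0) offset cm [12.69, 18.12, 0.76] rotz -86.97
23.45 [0.6372 0.0333 0.2785] [ 1.1 -0.3  0.2] 0.9312172745037042
```

>>> arm_command:
  targets:
    - {"rot": [0,0,-87],"offset": [12.7,18.1,0],"gripper": 0}
    - {"rot": [0,0,-87],"offset": [12.7,18.1,0],"gripper": 0}
    - {"rot": [0,0,-87],"offset": [12.7,18.1,0],"gripper": 0}
    - {"rot": [0,0,-87],"offset": [12.7,18.1,0],"gripper": 0}
    - {"rot": [0,0,-87],"offset": [12.7,18.1,0],"gripper": 0}
    - {"rot": [0,0,-87],"offset": [12.7,18.1,0],"gripper": 0}
    - {"rot": [0,0,-87],"offset": [12.7,18.1,0],"gripper": 0}
    - {"rot": [0,0,-87],"offset": [12.7,18.1,0],"gripper": 0}

```text
time_s: 24.25
position: [0.4616, -0.1035, 0.2753]
tcp_rot: [[0.946, -0.323, 0.001], [-0.323, -0.946, -0.001], [0.002, 0.0, -1.0]]
force: [-0.5, -0.0, 0.2]
opening: 1.003
```

```bash
python3 go.py .463,-.103,.27,0
```

```text
to (0.463, -0.103, 0.27, 0.0) offset cm [0.11, -0.09, 0.53] rotz -18.83
24.25 [ 0.4616 -0.1035  0.2753] [-0.5 -0.   0.2] 1.0026044435956711
```

>>> arm_command:
  targets:
    - {"rot": [0,0,-8],"offset": [0.1,-0.1,0],"gripper": 0}
    - {"rot": [0,0,-16],"offset": [0.1,-0.1,0],"gripper": 0}
    - {"rot": [0,0,-18.8],"offset": [0.1,-0.1,0],"gripper": 0}
    - {"rot": [0,0,-18.8],"offset": [0.1,-0.1,2],"gripper": 0}
    - {"rot": [0,0,-18.8],"offset": [0.1,-0.1,5],"gripper": 0}
    - {"rot": [0,0,-18.8],"offset": [0.1,-0.1,8],"gripper": 0}
    - {"rot": [0,0,-18.8],"offset": [0.1,-0.1,9],"gripper": 0}
    - {"rot": [0,0,-18.8],"offset": [0.1,-0.1,9],"gripper": 0}

```text
time_s: 25.05
position: [0.4625, -0.1022, 0.1838]
tcp_rot: [[1.0, -0.006, -0.002], [-0.006, -1.0, 0.001], [-0.002, -0.001, -1.0]]
force: [-0.2, -0.9, -0.4]
opening: 1.002
```

```bash
python3 go.py .463,-.103,.153,0;python3 - <<'E'
from rig import viewer
import cv2,pickle,numpy as np
I=[]
for n in("top","scene"):
    c=viewer.capture(n);I.append(c["frame"][:,:,::-1])
cv2.imwrite('pics/pair5.png',np.hstack([cv2.resize(I[0][150:390,120:380],(433,400)),cv2.resize(I[1][100:320,230:430],(364,400))]))
E
```

```text
to (0.463, -0.103, 0.153, 0.0) offset cm [0.06, 0.08, 3.08] rotz -0.33
25.05 [ 0.4625 -0.1022  0.1838] [-0.2 -0.9 -0.4] 1.0019107644102216
```

View pics/pair5.png

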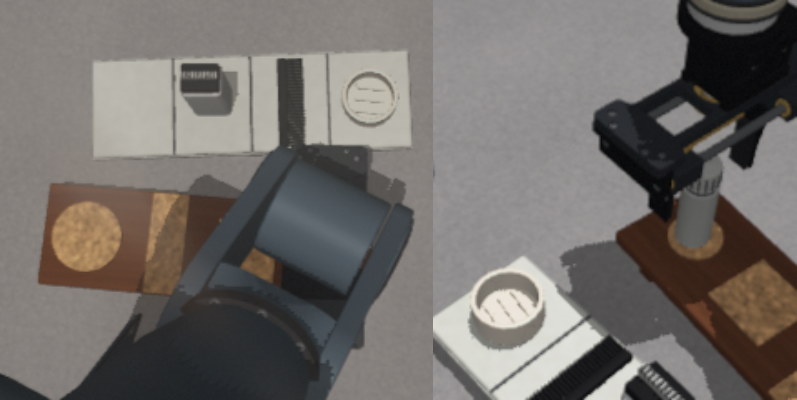

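The top view shows the trimmer, comb and dish each in its bay: trimmer top at (200,78), comb at (290,102), dish at (370,97). The scene view shows the jaws straddling the atomizer. Continuing down.

>>> arm_command:
  targets:
    - {"rot": [0,0,0],"offset": [0,0.1,1],"gripper": 0}
    - {"rot": [0,0,0],"offset": [0,0.1,2],"gripper": 0}
    - {"rot": [0,0,0],"offset": [0,0.1,2.8],"gripper": 0}
    - {"rot": [0,0,0],"offset": [0,0.1,3],"gripper": 0}
    - {"rot": [0,0,0],"offset": [0,0.1,3],"gripper": 0.2}
    - {"rot": [0,0,0],"offset": [0,0.1,3],"gripper": 0.4}
    - {"rot": [0,0,0],"offset": [0,0.1,3],"gripper": 0.5}
    - {"rot": [0,0,0],"offset": [0,0.1,3],"gripper": 0.55}

```text
time_s: 25.95
position: [0.4631, -0.1034, 0.1547]
tcp_rot: [[1.0, -0.006, 0.001], [-0.006, -1.0, -0.0], [0.001, 0.0, -1.0]]
force: [-0.4, -0.4, 0.5]
opening: 0.727
```

>>> arm_command:
  targets:
    - {"rot": [0,0,0],"offset": [0,0,0],"gripper": 0.58}
    - {"rot": [0,0,0],"offset": [0,0,0],"gripper": 0.62}
    - {"rot": [0,0,0],"offset": [0,0,0],"gripper": 0.9}
    - {"rot": [0,0,0],"offset": [0,0,0],"gripper": 0.9}
    - {"rot": [0,0,0],"offset": [0,0,0],"gripper": 0.9}
    - {"rot": [0,0,0],"offset": [0,0,0],"gripper": 0.9}

```text
time_s: 26.55
position: [0.463, -0.1034, 0.1544]
tcp_rot: [[1.0, -0.006, 0.0], [-0.006, -1.0, -0.0], [0.0, 0.0, -1.0]]
force: [0.6, -0.4, 0.4]
opening: 0.382
```

```bash
python3 go.py .6308,.1237,.27,0
```

```text
to (0.6308, 0.1237, 0.27, 0.0) offset cm [16.65, -22.8, -11.55] rotz -0.33
26.55 [ 0.463  -0.1034  0.1544] [ 0.6 -0.4  0.4] 0.3821970725782795
```

>>> arm_command:
  targets:
    - {"rot": [0,0,0],"offset": [0,0,-1],"gripper": 0.9}
    - {"rot": [0,0,0],"offset": [0,0,-4],"gripper": 0.9}
    - {"rot": [0,0,0],"offset": [0,0,-8],"gripper": 0.9}
    - {"rot": [0,0,0],"offset": [0,0,-12],"gripper": 0.9}
    - {"rot": [0,0,0],"offset": [2,-3,-14],"gripper": 0.9}
    - {"rot": [0,0,0],"offset": [4,-7,-14],"gripper": 0.9}
    - {"rot": [0,0,0],"offset": [6,-11,-14],"gripper": 0.9}
    - {"rot": [0,0,0],"offset": [9,-15,-14],"gripper": 0.9}

```text
time_s: 27.35
position: [0.5529, 0.0476, 0.2954]
tcp_rot: [[1.0, -0.006, -0.001], [-0.006, -1.0, -0.0], [-0.001, 0.0, -1.0]]
force: [0.6, -1.0, -0.8]
opening: 0.383
```

>>> arm_command:
  targets:
    - {"rot": [0,0,0],"offset": [3,-4,0],"gripper": 0.9}
    - {"rot": [0,0,0],"offset": [5.5,-7,0],"gripper": 0.9}
    - {"rot": [0,0,0],"offset": [7,-7.8,0],"gripper": 0.9}
    - {"rot": [0,0,0],"offset": [7.6,-7.8,0],"gripper": 0.9}
    - {"rot": [0,0,0],"offset": [7.6,-7.8,0],"gripper": 0.9}
    - {"rot": [0,0,0],"offset": [7.6,-7.8,0],"gripper": 0.9}

```text
time_s: 27.95
position: [0.6292, 0.1227, 0.2943]
tcp_rot: [[1.0, -0.007, -0.002], [-0.007, -1.0, -0.0], [-0.002, 0.0, -1.0]]
force: [-0.4, -0.1, -1.2]
opening: 0.383
```

```bash
python3 go.py .6308,.1237,.1364,0
```

```text
to (0.6308, 0.1237, 0.1364, 0.0) offset cm [0.19, -0.11, 15.79] rotz -0.39
27.95 [0.6292 0.1227 0.2943] [-0.4 -0.1 -1.2] 0.3828500557579809
```

>>> arm_command:
  targets:
    - {"rot": [0,0,0],"offset": [0.1,-0.1,3],"gripper": 0.9}
    - {"rot": [0,0,0],"offset": [0.1,-0.1,7],"gripper": 0.9}
    - {"rot": [0,0,0],"offset": [0.1,-0.1,11],"gripper": 0.9}
    - {"rot": [0,0,0],"offset": [0.1,-0.1,14],"gripper": 0.9}
    - {"rot": [0,0,0],"offset": [0.1,-0.1,15],"gripper": 0.9}
    - {"rot": [0,0,0],"offset": [0.1,-0.1,15.3],"gripper": 0.9}
    - {"rot": [0,0,0],"offset": [0.1,-0.1,15.4],"gripper": 0.9}
    - {"rot": [0,0,0],"offset": [0.1,-0.1,15.4],"gripper": 0.9}

```text
time_s: 28.75
position: [0.6323, 0.1245, 0.1423]
tcp_rot: [[1.0, -0.006, 0.003], [-0.006, -1.0, 0.0], [0.003, -0.0, -1.0]]
force: [-0.4, 1.2, -1.1]
opening: 0.383
```

>>> arm_command:
  targets:
    - {"rot": [0,0,0],"offset": [0,0,0],"gripper": 0.9}
    - {"rot": [0,0,0],"offset": [0,0,0],"gripper": 0.9}

```text
time_s: 28.95
position: [0.6318, 0.1248, 0.1417]
tcp_rot: [[1.0, -0.006, 0.002], [-0.006, -1.0, 0.0], [0.002, -0.0, -1.0]]
force: [1.0, -0.4, -1.1]
opening: 0.382
```

```bash
python3 go.py .6308,.1237,.1364,0
```

```text
to (0.6308, 0.1237, 0.1364, 0.0) offset cm [-0.1, 0.11, 0.53] rotz -0.32
28.95 [0.6318 0.1248 0.1417] [ 1.  -0.4 -1.1] 0.38154910838872286
```

>>> arm_command:
  targets:
    - {"rot": [0,0,0],"offset": [0,0.1,0.2],"gripper": 0.9}
    - {"rot": [0,0,0],"offset": [0,0.1,0.4],"gripper": 0.9}
    - {"rot": [0,0,0],"offset": [0,0.1,0.5],"gripper": 0.9}
    - {"rot": [0,0,0],"offset": [0,0.1,0.55],"gripper": 0.9}
    - {"rot": [0,0,0],"offset": [0,0.1,0.55],"gripper": 0.9}
    - {"rot": [0,0,0],"offset": [0,0.1,0.55],"gripper": 0.9}

```text
time_s: 29.55
position: [0.6315, 0.1236, 0.1364]
tcp_rot: [[1.0, -0.006, 0.001], [-0.006, -1.0, -0.0], [0.001, 0.0, -1.0]]
force: [-1.1, 0.3, 7.9]
opening: 0.383
```

>>> arm_command:
  targets:
    - {"rot": [0,0,0],"offset": [0,0,0],"gripper": 0.5}
    - {"rot": [0,0,0],"offset": [0,0,0],"gripper": 0.2}
    - {"rot": [0,0,0],"offset": [0,0,0],"gripper": 0}
    - {"rot": [0,0,0],"offset": [0,0,0],"gripper": 0}
    - {"rot": [0,0,0],"offset": [0,0,-1],"gripper": 0}
    - {"rot": [0,0,0],"offset": [0,0,-5],"gripper": 0}
    - {"rot": [0,0,0],"offset": [0,0,-10],"gripper": 0}
    - {"rot": [0,0,0],"offset": [0,0,-15],"gripper": 0}

```text
time_s: 30.35
position: [0.6308, 0.1236, 0.2865]
tcp_rot: [[1.0, -0.006, -0.001], [-0.006, -1.0, 0.0], [-0.001, -0.0, -1.0]]
force: [1.3, -0.4, -0.5]
opening: 0.972
```

>>> arm_command:
  targets:
    - {"rot": [0,0,0],"offset": [0,0,-3],"gripper": 0}
    - {"rot": [0,0,0],"offset": [-5,0,-3],"gripper": 0}
    - {"rot": [0,0,0],"offset": [-10,2,-3],"gripper": 0}
    - {"rot": [0,0,0],"offset": [-15,5,-3],"gripper": 0}
    - {"rot": [0,0,0],"offset": [-20,42,-3],"gripper": 0}
    - {"rot": [0,0,0],"offset": [-20,42,-3],"gripper": 0}
    - {"rot": [0,0,0],"offset": [-20,42,-3],"gripper": 0}
    - {"rot": [0,0,0],"offset": [-20,42,-3],"gripper": 0}

```text
time_s: 31.15
position: [0.458, -0.1183, 0.3159]
tcp_rot: [[1.0, -0.005, 0.002], [-0.005, -1.0, -0.001], [0.002, 0.001, -1.0]]
force: [0.8, 0.4, -0.1]
opening: 1.0
```

>>> arm_command:
  targets:
    - {"rot": [0,0,0],"offset": [0,20,0],"gripper": 0}
    - {"rot": [0,0,0],"offset": [0,20,0],"gripper": 0}
    - {"rot": [0,0,0],"offset": [0,20,0],"gripper": 0}
    - {"rot": [0,0,0],"offset": [0,20,0],"gripper": 0}
    - {"rot": [0,0,0],"offset": [0,20,0],"gripper": 0}
    - {"rot": [0,0,0],"offset": [0,20,0],"gripper": 0}

```text
time_s: 31.75
position: [0.457, -0.3177, 0.315]
tcp_rot: [[1.0, -0.008, 0.0], [-0.008, -1.0, 0.001], [0.0, -0.001, -1.0]]
force: [0.4, 0.4, -0.9]
opening: 1.002
```

```bash
python3 go.py;python3 - <<'E'
from rig import viewer
import cv2,pickle,numpy as np
c=viewer.capture("top");pickle.dump(c,open("top6.pkl","wb"))
cv2.imwrite('pics/t6.png',cv2.resize(c["frame"][165:285,165:405,::-1],(800,400),interpolation=cv2.INTER_CUBIC))
cv2.imwrite('pics/s6.png',viewer.capture("scene")["frame"][:,:,::-1])
E
```

```text
31.75 [ 0.457  -0.3177  0.315 ] [ 0.4  0.4 -0.9] 1.0016091692314533
```

View pics/t6.png

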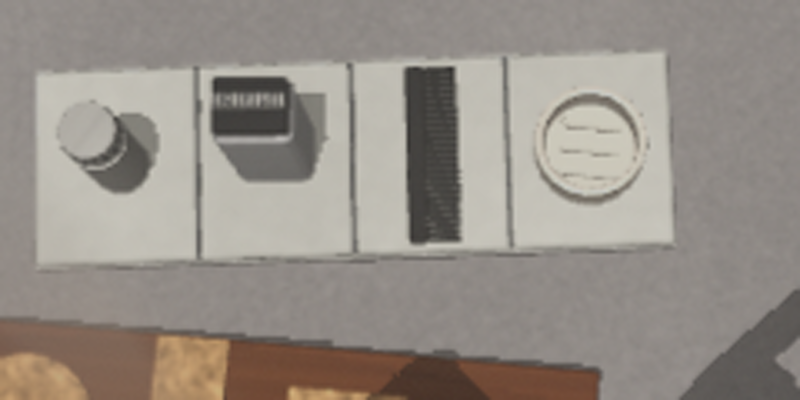

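View pics/s6.png

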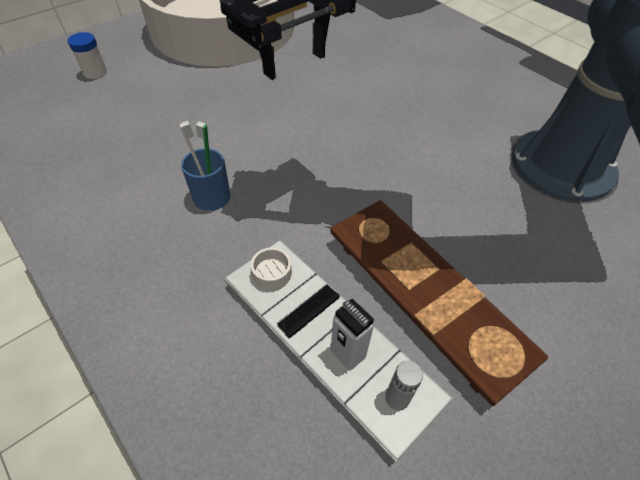

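```bash
python3 - <<'E'
from geo import *
t=C["top"];f=lambda x,y,z:ray(t,165+(x+.5)/3.33333-.5,165+(y+.5)/3.33333-.5,z)
L,D=.185,.0575
r,_=fit([(D,L),(D,-L),(-D,-L),(-D,L)],[f(*q,.03) for q in[(37,72),(666,52),(674,244),(38,263)]]);print(r)
Rm=R.from_euler('z',r[2]).as_matrix()[:2,:2]
loc=lambda p:(Rm.T@(np.array(p)-r[:2])*1000).round(1)
print("dish",loc(f(591,145,.062)),"atom",loc(f(88,130,.125)),"trim head",loc(f(250,100,.161)))
c,e=fit([(.052,.015),(.052,-.015),(-.052,-.015),(-.052,.015)],[f(*q,.039) for q in[(405,68),(455,68),(461,241),(410,242)]]);print("comb",loc(c[:2]),np.degrees(c[2]-r[2]))
E
```

```text
[ 0.63807519 -0.01110379  0.04715103]
dish [  -4.3 -136.7] atom [ -1.4 133.2] trim head [ 3.2 41.7]
comb [ -1.7 -46.4] 0.273199708272632
```

```bash
python3 -c "
from rig import ticket,bot
print(bot.read_state()['qvel'].round(2)); print(ticket.hand_in())"
```

```text
[ 1.04 -0.48  0.54 -0.07 -0.25 -0.08]
the job is handed in; nothing more can be done
None
```

The shelf is cleared and the job is handed in after about 32 s of robot time. From left to right, the rack now holds the atomizer, trimmer, comb and dish, which reverses the shelf order.

I parked the trimmer briefly in the atomizer's bay, because the wide gripper body would have hit it while handling the comb.

My last check used the final top and scene pictures:
- **Position:** in rack coordinates, each item is within about 5 mm of its bay middle. The dish is the farthest off, about 4 mm toward the robot. The comb is straight to about 0.3°.
- **State:** the dish, trimmer and atomizer stand upright, the comb lies flat, and the gripper is open and well away. In the pictures the toothbrush cup looks as it did at the start.
- **Disagreement:** the wrist camera read about 3 mm farther from the robot than the top camera. I placed the items by the top camera's estimate.
- **Force:** the highest contact force I read when setting an item down was about 8 N, for the atomizer.

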